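# Lock the rotary board holder

## Robot

A 7-joint arm with a two-finger parallel gripper is mounted at the origin on the work surface. World frame = base frame: x ahead of the robot, y to its left, z up, the work surface at z = 0. Lengths are in m, angles in rad, forces in N, time in s.
With the tool pointing down it reaches from about 0.4 to 0.85 m from the base axis. Payload 10.4 kg.
Tool frame: the origin (TCP) lies at the very end of the fingers, on their centre line; the grasp point (between the pads) lies 19 mm behind it (r.pinch_z is the distance from the TCP to the grasp point, in m); z points along the fingers, y is the line along which they close (so a half turn about z gives the same grasp; the last joint's range is limited). The gripper opens to 87 mm and grips with 3 to 60 N. Pads are 19 mm wide; open, the fingers measure 117 mm over their backs; the gripper's body (75 mm by 190 mm) begins 51 mm behind the grasp point.
Start: joints at [-1.231, 0.332, -0.065, 1.46, 0.022, 1.35, -0.088], TCP at [0.222, 0.584, 0.223] pointing down, gripper open.
Joint ranges: [-2.6, 2.6], [-0.5, 2.12], [-1.47, 1.34], [0.16, 2.42], [-1.27, 4.41], [0.06, 2.06], [-2.6, 2.6]. Speed limits (rad/s): [2.22, 2.22, 2.79, 2.79, 3.14, 3.14, 3.14].

## Interface

Orientations are given as a unit quaternion [x, y, z, w].
In Python, from bench import sensors, vision, r gives the robot as it stands.
- The arm moves only by the shell command python3 -m crank 'ROWS' [OPENING] [FORCE]. ROWS is JSON, a list of rows, each a list of 2 entries, a list of its own where there are three numbers: the shift along the tool's x, y, z normalised to -1 to 1, where 1 is 3 cm, then the turn about the tool's z normalised to -1 to 1, where 1 is 8 degrees. A call has 1 to 12 rows; each row shifts and turns the commanded pose from where the row before left it, along the tool's axes as they then stand; what a row does not reach is not made up. A row lasts 1/8 s, in which the tool goes at most 62.5 mm and 10.7 degrees, less where a joint would pass 70% of its speed; a pose out of reach is approached as far as the arm can. A call with a number of a shift or a turn outside -1 to 1 is refused whole. A call with a gripper value outside its range is refused whole. OPENING is the opening, from 0 (shut) to 1 (fully open), set as the call begins (- or left out, the last holds). The fingers move at their own pace and stop on an object; FORCE is the grip in N (left out, the last holds). Time passes only in rows, so rows that do not move let the fingers close. It gives the time, the measured TCP pose, the force, the opening and the grip force at its end, in the units of the state.
- sensors.read_state(): the state, without advancing time (a new reading comes with each control period).
- vision.camera(name): name is "scene" or "top" or "wrist"; returns the picture (400x640x3 uint8, red, green, blue); there is no depth.
- vision.camera_model(name): a dict with "vertical_fov" (degrees; the focal length in pixels is half the picture's height over the tangent of half this angle, whatever the lens; pixels are square), "cx", "cy" (the principal point, pixels), "camera_from_world" (4x4, takes a point from world to camera coordinates); the wrist camera has in their place "hand_eye" (4x4, takes a point from camera to tool coordinates, whose origin is the TCP and whose axes are the flange's). Camera axes: x right, y down, z forward; pixel columns grow to the right and rows downward; lengths in m; the calibration is good to about 2 mm. A picture is of the moment at which its call begins: read the wrist's pose just before it. camera_model takes no time and is no camera call.
- r.close_job(): hands the job in; it is judged then, once.
The state is a dict: "time": time; "joint_positions": joint angles; "joint_vel": joint speeds; "joint_torque": joint torques, N m; "ee_pos": TCP position; "eef_rot": TCP orientation; "ft_force": force on the tool from outside, world axes, zero at the start; "torque": the same for the moment, N m; "width": finger opening in m; "grip_force": force on a finger pad.
Only numpy, scipy, OpenCV 4.12 (cv2) and the standard library are available. Lean on these libraries where they do the work, as an engineer would, in place of code of your own. Each camera call takes 0.05 s, during which the arm holds its last target. There are 200 camera calls.

## Task

Get the rotary board holder locked for soldering: with a fingertip push the upright post round until the slot across the disc lines up with the lock bar, then push the bar by its thumb plate through the slot until it is fully home, the plate up against the guide. Only push: do not lift the bar, leave the other things on the bench alone, and finish with the hand clear.

Things in the scene. Friction and masses are not known exactly. Their poses are not given: they have to be found in the camera images.
- fixture: Dark grey metal base of the board holder, fixed to the bench: 120 mm (x) by 290 mm (y, from -205 to +85) by 10 mm thick. Origin on the bench under the disc's turning axis, z up. The lock bar lies in a channel along the line x = 0 and is pushed to +y, through the disc's slot. The channel's rails, from y = -205 to -62 mm, reach 18 mm above the bench.
- guide (a point): Middle of the -y face of the guide, the bridge that spans the bar beside the disc, 29 mm above the bench, at y = -62 mm in the base's frame; the thumb plate stops against this face. The guide is 44 mm wide (x), 12 mm deep (y), its top 32 mm above the bench. Axes as the base.
- keeper (a point): Middle of the mouth of the keeper, the open-topped pocket beyond the disc that takes the bar's nose, at y = 52 mm in the base's frame, 17 mm above the bench. The keeper is 41 mm wide, 28 mm deep (y) and its top is 26 mm above the bench. Axes as the base.
- disc (a joint): Angle of the slotted disc about the upright axis, rad, growing counter-clockwise from above. The slot lines up with the bar at 0 and again at pi; either will do, the nearer is at most a quarter turn off. No stops, no spring; stiff (3 N at the post), stays where left. Slot 19 mm wide, bar 14 mm: it enters within about 0.1 rad and straightens the disc; farther off it is blocked.
- disc_hub (a point): Centre of the disc's top face, 28 mm above the bench, turning with it. The steel disc is 90 mm across and 18 mm high, cut right across by the slot, which is open at the top and lies along this point's y axis. Its x axis points to the post. The half on its -x side carries a green circuit board, 22 by 44 mm, reaching 33 mm above the bench.
- disc_post (a point): The upright turning post on the disc: a round steel pin 12 mm thick, from the disc's top (28 mm above the bench) to 62 mm above the bench, 33 mm from the turning axis on the disc's x axis, square to the slot. This point is on its centre line, 45 mm above the bench.
- bar_plate (a point): Middle of the rear (-y) face of the bar's upright thumb plate: the face to push, 45 mm above the bench. Plate 36 mm wide, 8 mm thick, from 29 to 62 mm above the bench. y axis along the bar to the disc, z up. The loose steel bar (14 by 14 mm, about 0.26 kg) slides easily. Starts at y -200 to -185 mm in the base's frame; home at -70 mm.
- bar_nose (a point): Tip of the lock bar's round nose, 135 mm ahead of the plate's rear face along the bar, at half the bar's height (17 mm above the bench). Home, it is at y = +65 mm in the base's frame, in the keeper beyond the disc.
- tin: Low round white flux tin with a metal lid, 62 mm across and 26 mm high, to be left alone. Origin under its centre.
- motor: Small upright round gear motor, 25 mm across and 63 mm high with its shaft, to be left alone. Origin under its centre.
- shell: White domed plastic housing, 82 mm across and 100 mm high, to be left alone. Origin under its centre.
- screwdriver: Screwdriver with an orange handle, 180 mm long, lying on the bench, to be left alone. Origin at its middle on the bench, x axis towards the tip.
Mind the look-alikes: they are no part of the job. What is shaped like the part that bears bar_plate but green is not meant.

How it is judged:
On the way:
1. the disc's slot is in line with the bar (within 0.2 rad) while the bar has not yet entered it (angle between the y axis of disc_hub and the y axis of fixture, either way round below 0.2 rad and y of bar_nose in the frame of fixture below -0.03 m), for 0.1 s.
At the end, for the whole second after the job is handed in: The bar is through the disc's slot and home: its nose within 5 mm of its 65 mm stop in the keeper, lying flat in its channel (within 4 mm in height and 6 mm sideways) and in line with it within 0.08 rad, the slot in line within 0.15 rad (y of bar_nose in the frame of fixture above 0.06 m and z of bar_nose in the frame of fixture below 0.021 m and x of bar_nose in the frame of fixture between -0.006 and 0.006 m and angle between the y axis of bar_plate and the y axis of fixture, either way round below 0.08 rad and angle between the y axis of disc_hub and the y axis of fixture, either way round below 0.15 rad); the robot touches nothing.
It fails at once if the lock bar is lifted: either end more than 10 mm (z of bar_nose in the frame of fixture above 0.027 m or z of bar_plate in the frame of fixture above 0.055 m).
It fails at once if another thing on the bench is moved by more than 20 mm (distance of any of tin, motor, shell, screwdriver from where it was at the start of the episode above 0.02 m).
It fails at once if the motor or housing is knocked over (angle between any of motor, shell's own z axis and vertical above 0.5 rad).
It also fails if it takes over 54 s, if anything falls off the work surface, if the arm or the gripper's body presses on something with over 40 N, if the wrist force passes 120 N, or if a joint passes its speed limit or range.

## Working session

There is one attempt and no reset: what is moved stays moved. The work goes in short steps, Python scripts to look and compute and a shell command to move; the robot and the scene stay as the last step left them, time stands still between calls to the robot, and variables do not carry over. Pictures are saved under pics/ and viewed, at most 10 in all, crops included, and the job is handed in when it is done.

```bash
mkdir -p pics; ls
python3 - <<'E'
from bench import sensors, vision, r
import cv2, json, numpy as np
s=sensors.read_state(); print(s)
for n in ("top","scene"):
    im=vision.camera(n); cv2.imwrite(f"pics/{n}0.png",im[:,:,::-1]); print(n,vision.camera_model(n))
print(vision.camera_model("wrist"))
E
```

```text
pics
{'time': 0.0, 'joint_positions': array([-1.23059401,  0.33286855, -0.06469011,  1.46095529,  0.02159438,
        1.34989096, -0.08850943]), 'joint_vel': array([ 3.24121694e-04, -4.12571449e-04,  1.73457550e-03, -3.56977349e-05,
        4.90397313e-04, -3.66527999e-04, -7.77253821e-05]), 'joint_torque': array([ 7.21682791e-04, -6.23248458e+01,  2.51893443e-02, -3.89883506e+01,
       -6.12359704e-02,  3.98582197e-02,  1.29198047e-04]), 'ee_pos': array([0.2216803 , 0.58394654, 0.22174932]), 'eef_rot': array([ 1.80407250e-01,  9.83591742e-01, -7.06855477e-04, -9.69345042e-05]), 'ft_force': array([ 0.73879142,  0.20967245, -0.43338491]), 'torque': array([-0.02587937,  0.01291995, -0.02078294]), 'grip_force': 0.0, 'width': 0.08725129258961908}
top {'vertical_fov': 49.03390982644955, 'cx': 321.1124323711304, 'cy': 204.34713794687946, 'camera_from_world': array([[-0.02767177, -0.99960815, -0.00422078, -0.0768142 ],
       [-0.99542627,  0.02794175, -0.0913554 ,  0.60192913],
       [ 0.09143754,  0.00167351, -0.99580941,  1.17459575],
       [ 0.        ,  0.        ,  0.        ,  1.        ]])}
scene {'vertical_fov': 50.615895833903764, 'cx': 318.3363664331937, 'cy': 202.0612594145655, 'camera_from_world': array([[ 0.34054159,  0.94019155, -0.00844186, -0.10781039],
       [ 0.66108552, -0.24581328, -0.7089018 , -0.37308069],
       [-0.66857861,  0.23582976, -0.70525667,  1.51376572],
       [ 0.        ,  0.        ,  0.        ,  1.        ]])}
{'vertical_fov': 65.29801238972108, 'cx': 318.689719998249, 'cy': 201.30254663483433, 'hand_eye': array([[ 7.53824774e-04, -9.67356936e-01, -2.53416635e-01,
         6.91417159e-02],
       [ 9.99999685e-01,  7.92157814e-04, -4.92265184e-05,
         5.04753443e-04],
       [ 2.48365582e-04, -2.53416518e-01,  9.67357228e-01,
        -1.61440293e-01],
       [ 0.00000000e+00,  0.00000000e+00,  0.00000000e+00,
         1.00000000e+00]])}
```

View pics/top0.png

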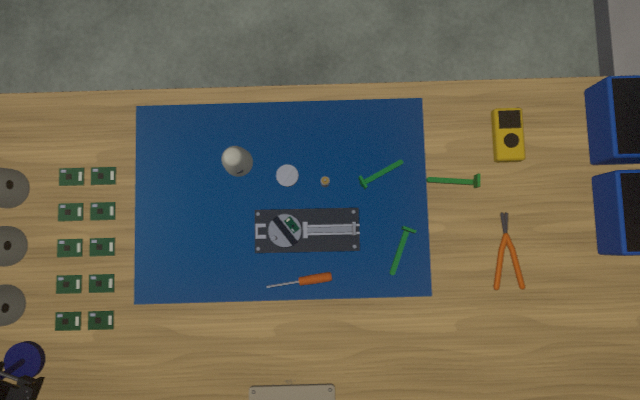

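View pics/scene0.png

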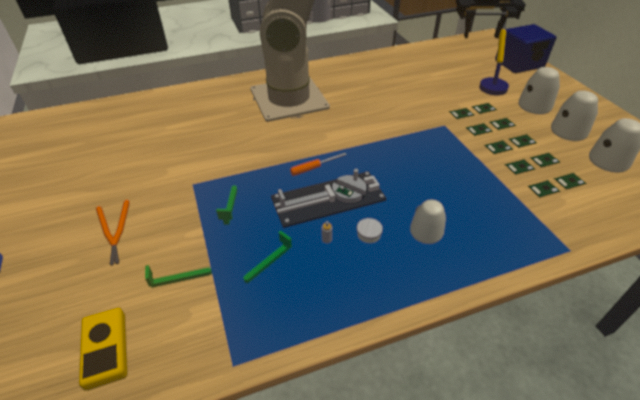

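The top view shows the fixture at about (307,230), with the keeper on the left (+y) and the bar plate on the right at about (358,230). The disc is at (285,230), its slot about 45° off. The tin is at (287,175), the motor at (325,181), the shell at (237,160) and the screwdriver at (300,281). I'll measure the base and zoom in.

```bash
cat > h.py <<'E'
import numpy as np, cv2
from bench import sensors, vision, r
from scipy.spatial.transform import Rotation as R
def cast(name,uv,z,pose=None):
    m=vision.camera_model(name); f=200/np.tan(np.radians(m["vertical_fov"]/2))
    d=np.array([(uv[0]-m["cx"])/f,(uv[1]-m["cy"])/f,1])
    if name=="wrist":
        s=pose; T=np.eye(4); T[:3,:3]=R.from_quat(s["eef_rot"]).as_matrix(); T[:3,3]=s["ee_pos"]; W=T@m["hand_eye"]
    else: W=np.linalg.inv(m["camera_from_world"])
    o=W[:3,3]; v=W[:3,:3]@d
    return o+v*(z-o[2])/v[2]
E
python3 - <<'E'
from h import *
im=cv2.imread("pics/top0.png")
c=im[190:300,220:430]
cv2.imwrite("pics/crop0.png",cv2.resize(c,(800,420),interpolation=cv2.INTER_CUBIC))
mat=cv2.inRange(im,(60,30,0),(255,140,90)) # blue mat guess
hsv=cv2.cvtColor(im,cv2.COLOR_BGR2HSV)
blue=((hsv[...,1]>120)&(hsv[...,0]>95)&(hsv[...,0]<125)).astype(np.uint8)
nb=(1-blue); nb[:200]=0; nb[258:]=0; nb[:,:245]=0; nb[:,370:]=0
nb=cv2.morphologyEx(nb,cv2.MORPH_OPEN,np.ones((3,3)))
cs,_=cv2.findContours(nb,cv2.RETR_EXTERNAL,cv2.CHAIN_APPROX_NONE)
k=max(cs,key=cv2.contourArea); rc=cv2.minAreaRect(k); print(rc)
P=[cast("top",p,0.01) for p in cv2.boxPoints(rc)]; print(np.round(P,4)); print(np.mean(P,0), [np.linalg.norm(P[i]-P[i-1]) for i in range(4)])
for n,uv,z in [("tin",(287,175),.026),("motor",(325,181),.06),("shell",(237,160),.05),("sd",(300,281),.01),("plate?",(358,230),.06)]: print(n,cast("top",uv,z).round(3))
E
```

```text
((306.77728271484375, 229.91775512695312), (43.08818435668945, 104.38453674316406), 88.8982925415039)
[[ 0.5923  0.0928  0.01  ]
 [ 0.5898 -0.1972  0.01  ]
 [ 0.4708 -0.1953  0.01  ]
 [ 0.4732  0.0922  0.01  ]]
[ 0.53152263 -0.0518794   0.01      ] [np.float64(0.11912071541439753), np.float64(0.29010000130122365), np.float64(0.1190427163838528), np.float64(0.28750813577565926)]
tin [ 0.684 -0.002  0.026]
motor [ 0.659 -0.106  0.06 ]
shell [0.725 0.131 0.05 ]
sd [ 0.392 -0.03   0.01 ]
plate? [ 0.526 -0.189  0.06 ]
```

View pics/crop0.png

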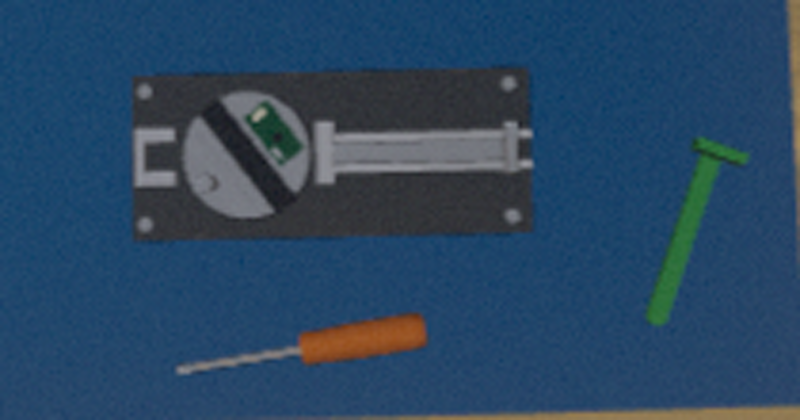

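Run:
```python
from h import *
f=lambda u,v:(220+u/3.81,190+v/3.82)
O=np.array([.532,.0081]); th=-.0085
def fx(p): 
    c,s=np.cos(th),np.sin(th); d=p[:2]-O; return np.round([c*d[0]+s*d[1],-s*d[0]+c*d[1]],4)
for n,u,v,z in [("disc",246,155,.028),("post",208,182,.062),("plate",511,147,.062),("platetopL",504,147,.062),("guide",325,153,.032),("slotA",212,105,.028),("slotB",285,205,.028)]:
    p=cast("top",f(u,v),z); print(n,p.round(4),fx(p))
print("stand top-view z0",cast("top",(25,360),0).round(3),"scene",cast("scene",(494,87),0).round(3), "tip scene at z .2", cast("scene",(502,30),.15).round(3))
m=vision.camera_model("scene");fo=200/np.tan(np.radians(m["vertical_fov"]/2))
p=m["camera_from_world"]@np.array([.2217,.584,.2217,1]); print("tcp in scene",p[:2]/p[2]*fo+[m["cx"],m["cy"]])
im=cv2.imread("pics/scene0.png")[0:110,420:580]; cv2.imwrite("pics/stand.png",cv2.resize(im,(800,550),interpolation=cv2.INTER_CUBIC))
```

```text
disc [0.5305 0.008  0.028 ] [-0.0015 -0.0001]
post [0.5114 0.0318 0.062 ] [-0.0208  0.0235]
plate [ 0.5298 -0.1792  0.062 ] [-0.0006 -0.1873]
platetopL [ 0.5299 -0.1743  0.062 ] [-0.0005 -0.1824]
guide [ 0.5302 -0.0487  0.032 ] [-0.0013 -0.0568]
slotA [0.5669 0.0317 0.028 ] [0.0347 0.0239]
slotB [ 0.4942 -0.0191  0.028 ] [-0.0375 -0.0275]
stand top-view z0 [0.199 0.724 0.   ] scene [0.196 0.731 0.   ] tip scene at z .2 [0.071 0.807 0.15 ]
tcp in scene [480.01935505  36.50063793]
```

View pics/stand.png

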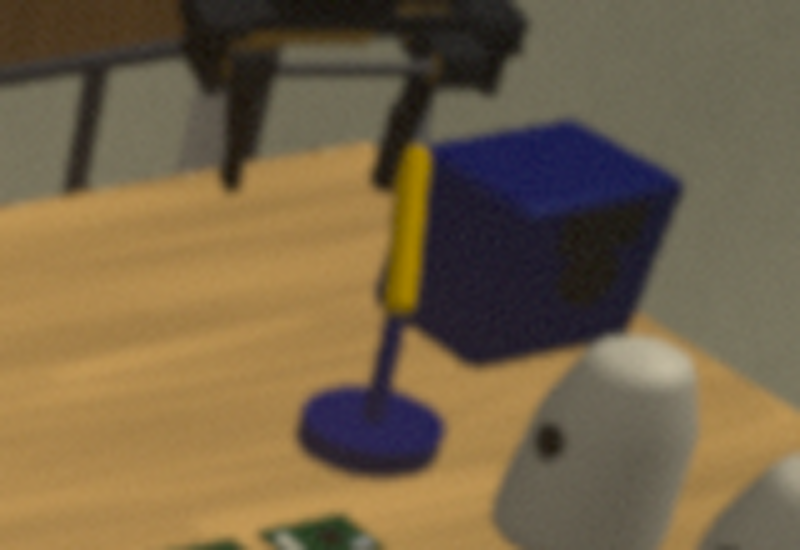

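The stand is about 14 cm away on the +y side, and my path leads away from it. I'll go to a hover over the fixture with the gripper shut.

```bash
python3 -m crank '[[[-1,-0.84,0],0],[[-1,-0.84,0],0],[[-1,-0.84,0],0],[[-1,-0.84,0],0],[[-1,-0.84,0],0],[[-1,-0.84,0],0],[[-1,-0.84,0],0],[[-1,-0.84,0],0],[[-1,-0.84,0],0],[[-1,-0.84,0],0],[[-1,-0.84,0],0],[[-1,-0.84,0],0]]' 0 20; python3 -m crank '[[[-1,-0.84,0],0],[[-1,-0.84,0],0],[[-1,-0.84,0],0],[[-1,-0.84,0],0],[[0,0,0],1],[[0,0,0],1],[[0,0,0],1],[[0,0,0],1],[[0,0,0],1],[[0,0,0],1],[[0,0,0],1],[[0,0,0],1]]'; python3 -m crank '[[[0,0,0],0.71],[[0,0,0],0],[[0,0,0],0]]'
python3 - <<'E'
from h import *
s=sensors.read_state(); im=vision.camera("wrist"); cv2.imwrite("pics/w1.png",im[:,:,::-1])
import pickle; pickle.dump(s,open("s1.pkl","wb"))
M=R.from_quat(s["eef_rot"]).as_matrix(); print(s["ee_pos"],M.round(3),s["joint_positions"].round(2))
E
```

```text
time: 1.6
ee_pos: [0.4513, 0.1726, 0.2223]
eef_rot: [0.18, 0.984, -0.0, -0.0]
ft_force: [-0.6, -0.0, -0.8]
width: 0.0003
grip_force: 0.0
time: 3.1
ee_pos: [0.5272, 0.037, 0.2222]
eef_rot: [0.676, 0.737, -0.0, -0.0]
ft_force: [0.0, 0.8, -0.6]
width: 0.0002
grip_force: 0.0
time: 3.48
ee_pos: [0.5274, 0.0371, 0.2224]
eef_rot: [0.709, 0.705, -0.0, -0.0]
ft_force: [0.6, 0.3, -0.0]
width: 0.0002
grip_force: 0.0
[0.52735594 0.03707045 0.22238831] [[ 0.006  1.    -0.   ]
 [ 1.    -0.006  0.   ]
 [ 0.    -0.    -1.   ]] [-0.63  0.12  0.52  1.74 -0.06  1.3  -0.11]
```

View pics/w1.png

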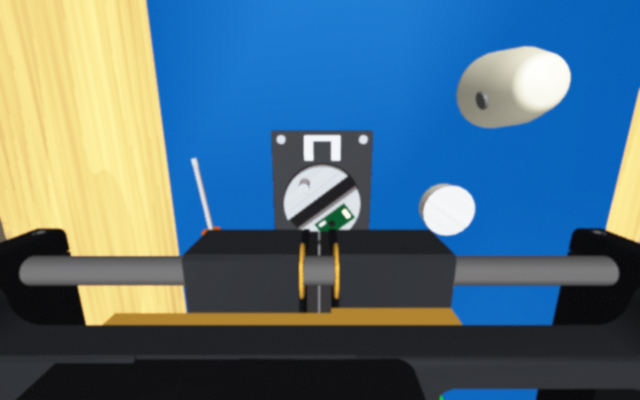

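The wrist view (up = +y, right = +x) shows the base's far corners at (272,131) and (372,131), the keeper at (322,148), the disc at about (322,203), the post at (305,183) on the -x,+y half, and the board at (335,218). The hand hides the bar, so I'll measure these.

Run:
```python
from h import *
import pickle
s=pickle.load(open("s1.pkl","rb"))
for n,u,v,z in [("cornL",272,131,.01),("cornR",372,131,.01),("keepL",303,136,.026),("keepR",340,136,.026),("disc",322,203,.028),("discL",283,203,.028),("discR",361,203,.028),("posttop",303,183,.062),("slotA",355,182,.028),("slotB",297,220,.028),("tin",447,210,.026)]:
    print(n,cast("wrist",(u,v),z,s).round(4))
im=cv2.imread("pics/w1.png")[120:240,260:385]; cv2.imwrite("pics/w1c.png",cv2.resize(im,(625,600),interpolation=cv2.INTER_CUBIC))
```

```text
cornL [0.473  0.0938 0.01  ]
cornR [0.5899 0.0932 0.01  ]
keepL [0.51   0.0887 0.026 ]
keepR [0.5515 0.0885 0.026 ]
disc [0.5311 0.0112 0.028 ]
discL [0.4851 0.0114 0.028 ]
discR [0.5771 0.011  0.028 ]
posttop [0.5109 0.0421 0.062 ]
slotA [0.5694 0.0362 0.028 ]
slotB [ 0.5011 -0.0098  0.028 ]
tin [0.6803 0.0013 0.026 ]
```

View pics/w1c.png

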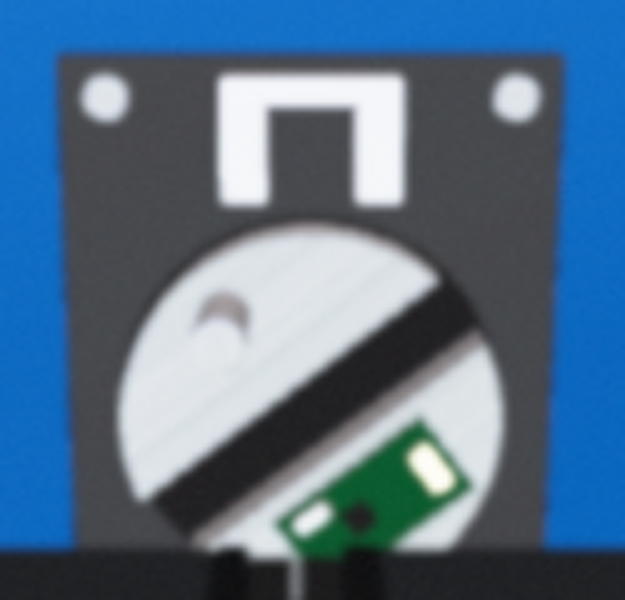

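```bash
python3 -m crank '[[[0.83,-0.5,0],0],[[0,0,1],0],[[0,0,1],0],[[0,0,1],0],[[0,0,1],0],[[0,0,1],0],[[0,0,0.8],0],[[0,0,0.25],0],[[0,0,0],0],[[0,0,0],0]]'
```

```text
time: 4.78
ee_pos: [0.5134, 0.0622, 0.042]
eef_rot: [0.71, 0.704, 0.001, 0.0]
ft_force: [0.5, 0.1, -0.4]
width: 0.0002
grip_force: 0.0
```

```bash
python3 -m crank '[[[-0.2,0,0],0],[[-0.17,0,0],0],[[-0.18,-0.09,0],0],[[-0.18,-0.09,0],0],[[-0.18,-0.09,0],0],[[-0.18,-0.09,0],0],[[-0.16,-0.09,0],0],[[0,0,0],0],[[0,0,0],0]]'
python3 - <<'E'
from h import *
s=sensors.read_state(); im=vision.camera("wrist"); cv2.imwrite("pics/w2.png",im[:,:,::-1])
import pickle; pickle.dump(s,open("s2.pkl","wb"))
im=vision.camera("top"); cv2.imwrite("pics/top2.png",im[:,:,::-1])
a=cv2.resize(im[190:300,220:430,::-1],(600,314),interpolation=cv2.INTER_CUBIC); b=cv2.resize(cv2.imread("pics/w2.png")[20:320,140:500],(336,280))
c=np.zeros((600,800,3),np.uint8); c[:314,:600]=a; c[316:596,:336]=b; cv2.imwrite("pics/c2.png",c)
E
```

```text
time: 5.9
ee_pos: [0.4989, 0.0247, 0.0411]
eef_rot: [0.71, 0.704, 0.0, -0.0]
ft_force: [-0.7, 2.1, 0.4]
width: 0.0007
grip_force: 1.0
```

View pics/c2.png

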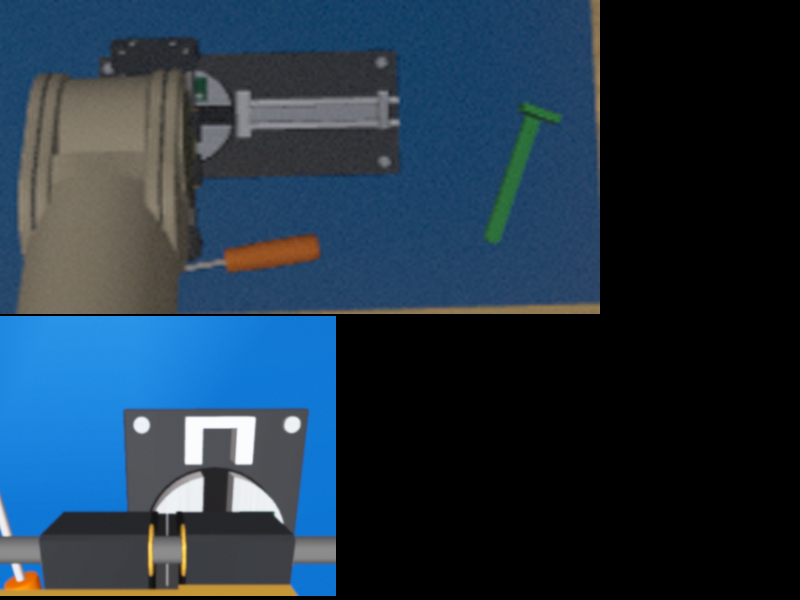

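The slot now lines up with the channel: its dark gap points straight at the keeper mouth in the wrist crop. I'll back off, go over to behind the thumb plate, and check from the top camera.

```bash
python3 -m crank '[[[0.7,0,0],0],[[0,0,-1],0],[[0,0,-1],0],[[0,0,-1.0],0],[[-1,0.5,-0.3],0],[[-1,0.58,0],0],[[-1,0,0],0],[[-1,0,0],0],[[-1,0,0],0],[[-1,0,0],0],[[-1,0,0],0],[[-1,0,0],0]]';  python3 -m crank '[[[-1,0,0],0],[[0,0,0],0],[[0,0,0],0]]'
python3 - <<'E'
from h import *
s=sensors.read_state(); im=vision.camera("wrist"); cv2.imwrite("pics/w3.png",im[:,:,::-1])
import pickle; pickle.dump(s,open("s3.pkl","wb"))
im=vision.camera("top"); cv2.imwrite("pics/top3.png",im[:,:,::-1])
a=cv2.resize(im[190:300,220:430,::-1],(600,314),interpolation=cv2.INTER_CUBIC); b=cv2.resize(cv2.imread("pics/w3.png")[0:280,140:500],(360,280))
c=np.zeros((600,800,3),np.uint8); c[:314,:600]=a; c[316:596,:360]=b; cv2.imwrite("pics/c3.png",c)
E
```

```text
time: 7.5
ee_pos: [0.5297, -0.1962, 0.1403]
eef_rot: [0.71, 0.704, -0.0, 0.001]
ft_force: [0.6, 0.2, -0.4]
width: 0.0007
grip_force: 0.0
time: 7.88
ee_pos: [0.5294, -0.2243, 0.14]
eef_rot: [0.71, 0.704, -0.0, 0.0]
ft_force: [0.4, 0.7, 0.0]
width: 0.0004
grip_force: 0.0
```

View pics/c3.png

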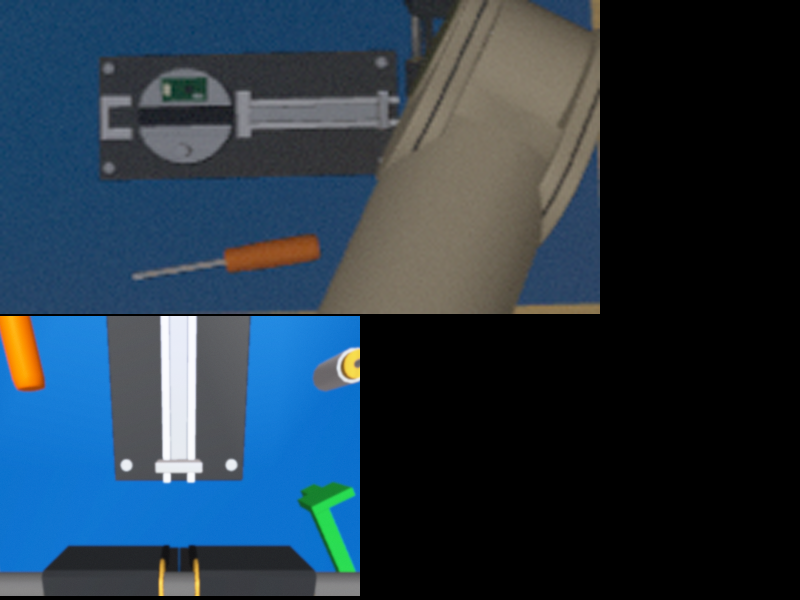

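```bash
python3 - <<'E'
from h import *
import pickle
s=pickle.load(open("s3.pkl","rb"))
for u,v,z in [(319,156,.062),(295,151,.062),(342,151,.062),(305,180,.01),(465,180,.05)]: print(cast("wrist",(u,v),z,s).round(4))
E
python3 -m crank '[[[-0.1,0,1],0],[[0,0,1],0],[[0,0,1],0],[[0,0,0.5],0],[[0,0,0],0],[[0,0,0],0]]'
```

```text
[ 0.5301 -0.1818  0.062 ]
[ 0.5118 -0.1779  0.062 ]
[ 0.5476 -0.1781  0.062 ]
[ 0.5166 -0.2103  0.01  ]
[ 0.6493 -0.2036  0.05  ]
time: 8.72
ee_pos: [0.53, -0.2277, 0.0361]
eef_rot: [0.71, 0.704, 0.0, 0.001]
ft_force: [-0.1, 0.2, 0.4]
width: 0.0003
grip_force: 0.0
```

```bash
python3 -m crank '[[[0.5,0,0],0],[[0.5,0,0],0],[[0.25,0,0],0],[[0.25,0,0],0],[[0.25,0,0],0],[[0.25,0,0],0],[[0.25,0,0],0],[[0.25,0,0],0],[[0.25,0,0],0],[[0.25,0,0],0],[[0,0,0],0]]'
```

```text
time: 10.1
ee_pos: [0.5298, -0.1361, 0.0348]
eef_rot: [0.709, 0.705, 0.0, -0.001]
ft_force: [0.7, -0.2, -0.2]
width: 0.0008
grip_force: 0.0
```

```bash
python3 -m crank '[[[0.25,0.05,0],0],[[0.25,0,0],0],[[0.25,0,0],0],[[0.25,0,0],0],[[0.25,0,0],0],[[0.25,0,0],0],[[0.25,0,0],0],[[0.2,0,0],0],[[0,0,0],0]]'; python3 -m crank '[[[0.12,0,0],0],[[0.08,0,0],0],[[0,0,0],0]]'
```

```text
time: 11.22
ee_pos: [0.5322, -0.0783, 0.0351]
eef_rot: [0.71, 0.705, 0.0, -0.0]
ft_force: [0.7, -0.1, 0.7]
width: 0.0005
grip_force: 0.0
time: 11.6
ee_pos: [0.5322, -0.0729, 0.0352]
eef_rot: [0.71, 0.704, 0.0, 0.0]
ft_force: [-0.3, -1.2, 1.2]
width: 0.0007
grip_force: 0.5
```

Contact with no jam. I'll press on in small steps until the force shows the stop.

```bash
python3 -m crank '[[[0.06,0,0],0],[[0,0,0],0]]'; python3 -m crank '[[[0.06,0,0],0],[[0,0,0],0]]';  python3 -m crank '[[[0.04,0,0],0],[[0,0,0],0]]'
```

```text
time: 11.85
ee_pos: [0.5321, -0.0722, 0.0352]
eef_rot: [0.71, 0.704, -0.0, 0.001]
ft_force: [1.4, -4.7, 0.5]
width: 0.0006
grip_force: 2.5
time: 12.1
ee_pos: [0.5321, -0.0721, 0.0352]
eef_rot: [0.711, 0.703, -0.001, 0.001]
ft_force: [-0.1, -11.1, 0.2]
width: 0.0
grip_force: 5.3
time: 12.35
ee_pos: [0.5321, -0.0721, 0.0352]
eef_rot: [0.711, 0.703, -0.001, 0.002]
ft_force: [0.8, -13.9, -0.6]
width: 0.0003
grip_force: 7.2
```

The tool has hit a firm stop at TCP y = -0.072, against an expected -0.071. I'll retreat and check.

```bash
python3 -m crank '[[[-0.5,0,0],0],[[-1,0,0],0],[[0,0,-1],0],[[0,0,-1],0],[[0,0,-1],0],[[-1,0,-1],0],[[-1,0,-1],0],[[-1,0,0],0],[[-1,0,0],0],[[0,0,0],0],[[0,0,0],0]]'
python3 - <<'E'
from h import *
im=vision.camera("top"); sc=vision.camera("scene")
a=cv2.resize(im[190:300,220:430,::-1],(573,300),interpolation=cv2.INTER_CUBIC); b=cv2.resize(sc[160:235,255:405,::-1],(590,295),interpolation=cv2.INTER_CUBIC)
c=np.zeros((600,600,3),np.uint8); c[:300,:573]=a; c[302:597,:590]=b; cv2.imwrite("pics/c4.png",c)
E
```

```text
time: 13.72
ee_pos: [0.5307, -0.2323, 0.1847]
eef_rot: [0.71, 0.704, 0.0, -0.001]
ft_force: [0.9, 0.3, 0.1]
width: 0.0005
grip_force: 0.0
```

View pics/c4.png

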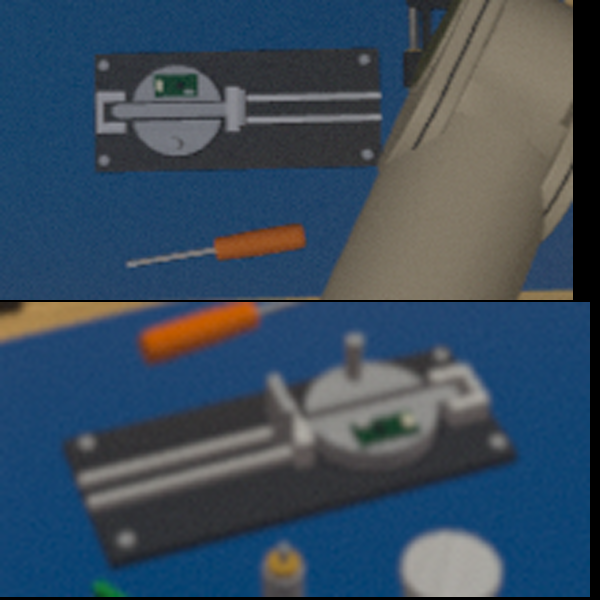

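The bar runs through the slot. Its nose is in the keeper (about (115,112) in the top crop), the plate is flush against the guide (about (235,108)), and the hand is clear.

```bash
python3 -c "
from bench import r
print(r.close_job())"
```

```text
the job is handed in; nothing more can be done
None
```

The board holder is locked: the slot is lined up, the bar is through it with its nose in the keeper and its plate against the guide, the hand is clear, and the job is handed in (no verdict was returned).

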